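# Release the cover of the label printer

### The arm

A 7-joint arm with a two-finger parallel gripper is mounted at the origin on the work surface. World frame = base frame: x ahead of the robot, y to its left, z up, the work surface at z = 0. Lengths are in mm, angles in rad, forces in N, time in s.
With the tool pointing down it reaches from about 400 to 900 mm from the base axis. Payload 5.5 kg.
Tool frame: the origin (TCP) lies on the mounting face of the last link; the fingertips stand 173 mm ahead of it and the grasp point (between the pads) lies 155 mm ahead of it; z points along the fingers, y is the line along which they close (so a half turn about z gives the same grasp; the last joint's range is limited). The gripper opens to 85 mm and grips with 20 to 120 N. Pads are 22 mm wide; open, the fingers measure 114 mm over their backs; the gripper's body (76 mm by 85 mm) begins 54 mm behind the grasp point. The pads swing forward as they close: fully open they stand 13 mm farther back than shut.
Start: joints at [1.43, 0.501, -0.427, 1.55, 0.221, 1.138, -0.21], TCP at [255.42, -597.709, 404.71] pointing down, gripper open.
Joint ranges: [-2.88, 2.88], [-0.31, 2.03], [-1.54, 1.56], [0.2, 2.42], [-1.41, 4.55], [0.19, 2.02], [-2.57, 2.57]. Speed limits (rad/s): [2.57, 2.57, 3.14, 3.14, 3.14, 3.14, 3.14].

### API

Orientations are given as a unit quaternion [x, y, z, w].
In Python, from workcell import * gives the robot as it stands.
- The arm moves only by the shell command python3 -m creep 'ROWS' [FORCE]. ROWS is JSON, a list of rows, each a list of 7 numbers: the shift along the tool's x, y, z in cm, then the turn, a rotation vector about the tool's x, y, z in rad, then the closure, from 0 (fully open) to 1 (shut). A call has 1 to 20 rows; each row is the pose to reach, as a shift and turn from the pose commanded when the call began, along the tool's axes at that moment; what a row does not reach only later rows make up. A row lasts 1/12 s, in which the tool goes at most 41.7 mm and 7.16 degrees, less where a joint would pass 70% of its speed; a pose out of reach is approached as far as the arm can. A call with a gripper value outside its range is refused whole. The fingers move at their own pace and stop on an object; FORCE is the grip in N (left out, the last holds). Time passes only in rows, so rows that repeat a pose let the fingers close. It gives the time, the measured TCP pose, the force, the opening and the grip force at its end, in the units of the state.
- state(): the state, without advancing time (a new reading comes with each control period).
- get_image(name): name is "scene" or "top" or "wrist"; returns a dict with "frame" (400x640x3 uint8, red, green, blue), "mtx" (3x3 intrinsics, pixels), "eye" and "orientation" of the camera in the world. Camera axes: x right, y down, z forward; pixel columns grow to the right and rows downward; lengths in mm; the calibration is good to about 2 mm. The wrist camera is an equidistant fisheye: a pixel r from the principal point sees the ray r / f radians off the axis. A picture is of the moment at which its call begins. There is no depth.
- job_done(): hands the job in; it is judged then, once.
The state is a dict: "clock": time; "joint_pos": joint angles; "dq": joint speeds; "effort": joint torques, N m; "eef_pos": TCP position; "ee_rot": TCP orientation; "contact_force": force on the tool from outside, world axes, zero at the start; "torque": the same for the moment, N m; "finger_gap": finger opening in mm; "gripper_force": force on a finger pad.
Only numpy, scipy, OpenCV 4.12 (cv2) and the standard library are available. Lean on these libraries where they do the work, as an engineer would, in place of code of your own. Each camera call takes 0.05 s, during which the arm holds its last target. There are 200 camera calls.

### The job

The label printer on the bench needs a new roll, so open its cover: put one fingertip on each of the two release buttons on its front deck, press both fully down together and keep them down until the cover has sprung all the way up by itself, then let go of the buttons and back away. Nothing is to be gripped or lifted: do not touch the cover, and leave everything else on the bench where it stands.

Things in the scene. Friction and masses are not known exactly. Their poses are not given: they have to be found in the camera images.
- printer: Light grey desktop label printer screwed to the bench: 120 mm wide (its y), 200 deep (its x), 136 high. Origin: centre of its underside. Front faces its -x, towards the robot; z up. The front 46 mm is a flat deck 100 mm above the bench with the two release buttons side by side: centres 76 mm in front of the origin, 32 mm to either side (64 mm apart). The cover begins 44 mm in front of the origin.
- cap_left: Left release button (the printer's +y side; left is as seen by the robot facing the printer): a grey plastic key 26 mm wide (printer's y) by 22 mm (printer's x), ridged on top. Origin: centre of its top face, 109 mm above the bench and 9 mm above the deck when out; moves with the key. Axes as the printer's, z up.
- cap_right: Right release button (the printer's -y side; left is as seen by the robot facing the printer): a grey plastic key 26 mm wide (printer's y) by 22 mm (printer's x), ridged on top. Origin: centre of its top face, 109 mm above the bench and 9 mm above the deck when out; moves with the key. Axes as the printer's, z up.
- press_left (a joint): Travel of the left release button, m: 0 out, 0.006 fully down at its stop (top then 3 mm above the deck). Sprung: about 2 N starts it, 4.6 N takes it fully down, and it comes back by itself. Its catch frees the cover at about 4 mm, but the other catch still holds the cover unless that button is down too.
- press_right (a joint): Travel of the right release button, m: 0 out, 0.006 fully down at its stop (top then 3 mm above the deck). Sprung: about 2 N starts it, 4.6 N takes it fully down, and it comes back by itself. Its catch frees the cover at about 4 mm, but the other catch still holds the cover unless that button is down too.
- cover_hinge (a joint): Opening angle of the cover about its hinge along the printer's rear top edge, rad: 0 shut, 0.22 all the way up (its stop; the front edge has then risen about 29 mm). Once both catches are free a spring and damper raise it by itself in about 2 to 3 s and it stays up.
- cover: The printer's cover, 114 mm wide and 140 mm long with a smoked window, hinged at the rear. Origin at the middle of its front upper edge, 32 mm behind the line of the buttons and 117 mm above the bench when shut; axes as the printer's when shut, turning with the cover. Not to be touched.
- label_roll: Spare roll of labels lying flat beside the printer, 88 mm across, 52 mm high. Origin under its centre. Bystander.
- jar: Closed glass jar beside the printer, 60 mm across, 68 mm high. Origin under its centre. Bystander.
- screwdriver: Screwdriver 200 mm long lying across the bench in front of the printer. Bystander.
- spray_can: Spray can, 66 mm across, 190 mm high, upright out to one side. Origin under its centre. Bystander.
- torch: Black torch standing on its 48 mm head, 190 mm high, out to one side. Origin under its centre. Bystander.
- parts_bin: Beige open parts bin 140 by 100 by 60 mm out to one side. Origin under its centre. Bystander.
- tape_roll: Black roll of tape lying flat out to one side, 84 mm across, 25 mm high. Origin under its centre. Bystander.
Things that resemble listed ones, but are neither listed nor needed, are in the scene too. Of the things shaped like the printer, the grey one is meant.

How it is judged (in metres and radians):
On the way, in this order (a step that is already met when the one before it is completed fails the run):
1. the fingertips press both release buttons down together (each more than 4.5 mm of its 6 mm) while the cover is still short of fully up (value of joint each of press_left, press_right above 0.0045 m and contact force between the fingers and cap_left above 1 N and contact force between the fingers and cap_right above 1 N and value of joint cover_hinge below 0.15 rad), for 0.2 s.
2. both buttons are still held down (more than 4.5 mm) by the fingertips when the cover has risen all the way (more than 0.20 rad of 0.22) (value of joint each of press_left, press_right above 0.0045 m and contact force between the fingers and cap_left above 1 N and contact force between the fingers and cap_right above 1 N and value of joint cover_hinge above 0.2 rad), for 0.1 s.
At the end, for the whole second after the job is handed in: The cover stands all the way up (more than 0.20 rad of 0.22), both release buttons are out again (less than 1.5 mm down), and every bystander is within 25 mm of where it stood (value of joint cover_hinge above 0.2 rad and value of joint each of press_left, press_right below 0.0015 m and distance of each of label_roll, jar, screwdriver, spray_can, torch, parts_bin, tape_roll from where it was at the start of the episode below 0.025 m); the robot touches nothing.
It fails at once if the robot touches the cover (more than 1 N) (contact force between any of the fingers, the arm and cover above 1 N).
It fails at once if a bystander is moved by more than 25 mm, lifted or knocked over (distance of any of label_roll, jar, screwdriver, spray_can, torch, parts_bin, tape_roll from where it was at the start of the episode above 0.025 m or angle between any of label_roll, jar, spray_can, torch, parts_bin, tape_roll's own z axis and vertical above 0.35 rad).
It also fails if it takes over 38 s, if anything falls off the work surface, if the arm or the gripper's body presses on something with over 40 N, if the wrist force passes 120 N, or if a joint passes its speed limit or range.

## Working session

There is one attempt and no reset: what is moved stays moved. The work goes in short steps, Python scripts to look and compute and a shell command to move; the robot and the scene stay as the last step left them, time stands still between calls to the robot, and variables do not carry over. Pictures are saved under pics/ and viewed, at most 10 in all, crops included, and the job is handed in when it is done.

```bash
mkdir -p pics; ls; python3 - <<'E'
from workcell import *
import cv2
s=state();print(s)
for n in("scene","top"):
    d=get_image(n);cv2.imwrite(f"pics/{n}0.png",d["frame"][...,::-1]);print(n,d["mtx"],d["eye"],d["orientation"])
E
```

```text
pics
{'clock': 0.0, 'joint_pos': array([ 1.43022271,  0.50182591, -0.42675516,  1.55145564,  0.22080267,
        1.13828358, -0.21028312]), 'dq': array([-0.00025426,  0.00124626, -0.00025938,  0.00071665,  0.00160528,
       -0.00199518,  0.00107097]), 'effort': array([ 2.53185563e-04, -5.69519091e+01, -5.81590846e+00, -2.80943334e+01,
        1.07342476e-02,  1.21379606e-02,  2.23808803e-05]), 'eef_pos': array([ 255.17074759, -597.43212671,  403.66724444]), 'ee_rot': array([ 9.79685284e-01,  2.00538830e-01, -1.70848956e-04, -9.44633889e-04]), 'contact_force': array([ 0.30811497, -0.18557716,  0.1035425 ]), 'torque': array([-0.03445092,  0.05620316,  0.00846876]), 'gripper_force': 0.0, 'finger_gap': 85.2585595161986}
scene [[480.04999414   0.         326.20241316]
 [  0.         480.04999414 196.27502132]
 [  0.           0.           1.        ]] [ 521.68800447  764.14945634 1362.83314059] [ 2.92213347e-02  9.62085825e-01 -2.71176299e-01 -6.27943739e-04]
top [[392.6604863    0.         320.72376263]
 [  0.         392.6604863  195.08552384]
 [  0.           0.           1.        ]] [ 351.25453957   -5.4513898  1169.29398255] [ 0.70867954 -0.70250814  0.04157898 -0.0502674 ]
```

View pics/scene0.png

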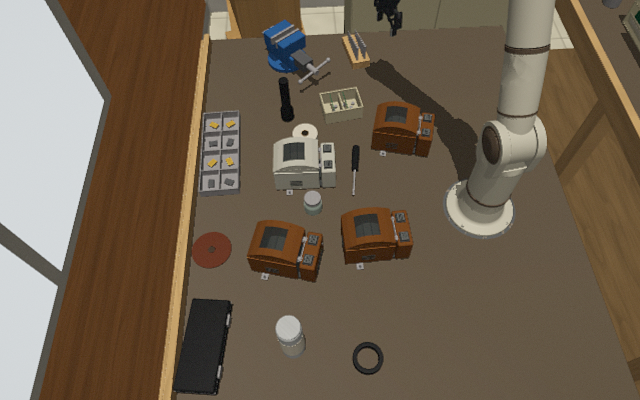

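View pics/top0.png

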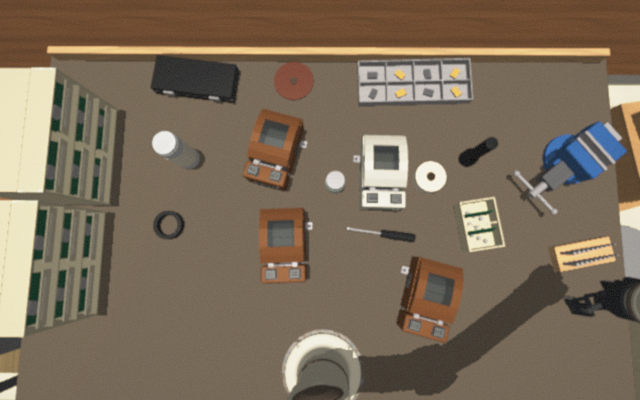

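The scene view shows the grey printer at about (305,163), with its buttons at about (327,155). The top view shows it at (384,172), with its buttons near (372,198) and (395,198). The possible confusions are three brown printers in the top view at (272,148), (283,245) and (433,298). The task means the grey one. Next I'll check this in a close crop and find the dark key patches in both views.

```bash
python3 - <<'E'
import cv2,numpy as np
a=cv2.imread("pics/top0.png")[180:215,355:415];b=cv2.imread("pics/scene0.png")[135:195,290:350]
A=cv2.resize(a,None,fx=8,fy=8,interpolation=cv2.INTER_CUBIC);B=cv2.resize(b,None,fx=5,fy=5,interpolation=cv2.INTER_CUBIC)
c=np.zeros((600,480,3),np.uint8);c[:280]=A;c[290:590,:300]=B
cv2.imwrite("pics/crop0.png",c)
E
```

```text
(no output)
```

View pics/crop0.png

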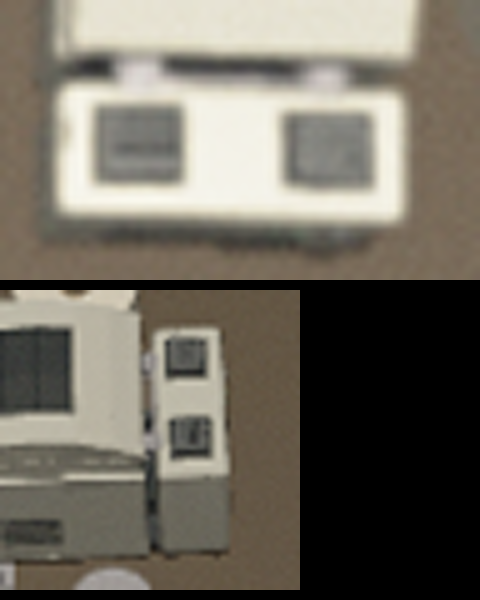

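The crop confirms the grey printer, with one grey key on each side of its deck. In the top view the keys are at about (372.4,198) and (396,198.7). In the scene view they are at about (327,148) and (328,164).

```bash
cat > h.py <<'E'
import cv2,numpy as np
from scipy.spatial.transform import Rotation as R
def keys(img,roi,thr=None):
    x0,y0,x1,y1=roi;g=cv2.cvtColor(img[y0:y1,x0:x1],cv2.COLOR_RGB2GRAY)
    g=cv2.resize(g,None,fx=8,fy=8,interpolation=cv2.INTER_CUBIC)
    t,m=cv2.threshold(g,thr or 0,255,cv2.THRESH_BINARY_INV+(0 if thr else cv2.THRESH_OTSU))
    n,l,s,c=cv2.connectedComponentsWithStats(m)
    H,W=g.shape
    return [((c[i]+.5)/8-.5+[x0,y0],s[i,2:4]/8) for i in range(1,n) if s[i,4]>1000 and s[i,0]>0 and s[i,1]>0 and s[i,0]+s[i,2]<W and s[i,1]+s[i,3]<H]
def ray(d,p):
    v=R.from_quat(d["orientation"]).apply(np.linalg.inv(d["mtx"])@[*p,1]);return np.array(d["eye"]),v/np.linalg.norm(v)
def tri(a,b):
    M=[np.eye(3)-np.outer(v,v) for _,v in(a,b)]
    X=np.linalg.solve(sum(M),sum(m@o for m,(o,_) in zip(M,(a,b))))
    return X,[np.linalg.norm(m@(X-o)) for m,(o,_) in zip(M,(a,b))]
E
python3 - <<'E'
from workcell import *
from h import *
t=get_image("top");s=get_image("scene")
kt=sorted(keys(t["frame"],(363,191,404,206)),key=lambda k:k[0][0]); ks=sorted(keys(s["frame"],(322,142,334,169)),key=lambda k:-k[0][1])
print(kt,ks)
P=[]
for a,b in zip(kt,ks):
    X,e=tri(ray(t,a[0]),ray(s,b[0]));print(X,e);P.append(X)
for a in kt:
    o,v=ray(t,a[0]);print("plane109",o+v*(109-o[2])/v[2])
for b in ks:
    o,v=ray(s,b[0]);print("plane109 s",o+v*(109-o[2])/v[2])
d=P[0]-P[1];print(np.linalg.norm(d),np.arctan2(-d[0],d[1]))
st=state();print(R.from_quat(st["ee_rot"]).as_matrix())
E
```

```text
[(array([371.89105294, 197.55325146]), array([11.5  , 10.375])), (array([395.52198993, 198.35214703]), array([11.75, 10.  ]))] [(array([326.67604004, 148.16435702]), array([8.75, 8.75]))]
[ 480.61998356 -122.96802578  189.66889113] [np.float64(6.714967793986132), np.float64(6.714967793986095)]
plane109 [ 484.1517849  -130.82714798  109.        ]
plane109 [ 482.48218539 -194.85912446  109.        ]
plane109 s [ 484.66322606 -186.44262014  109.        ]Traceback (most recent call last):
  File "<stdin>", line 13, in <module>
IndexError: list index out of range
```

```bash
python3 - <<'E'
from workcell import *
from h import *
t=get_image("top");s=get_image("scene")
kt=sorted(keys(t["frame"],(363,191,404,206)),key=lambda k:k[0][0]); 
ks=sorted(keys(s["frame"],(322,142,335,171),110),key=lambda k:-k[0][1])
print(kt,ks)
P=[]
for a,b in zip(kt,ks):
    X,e=tri(ray(t,a[0]),ray(s,b[0]));print(X,e);P.append(X)
for b in ks:
    o,v=ray(s,b[0]);print("plane109 s",o+v*(109-o[2])/v[2])
d=P[0]-P[1];print(np.linalg.norm(d),np.arctan2(-d[0],d[1]))
st=state();print(R.from_quat(st["ee_rot"]).as_matrix())
E
```

```text
[(array([371.89116012, 197.55690579]), array([11.5  , 10.375])), (array([395.51746491, 198.35176316]), array([11.75, 10.  ]))] [(array([327.64061749, 164.07406295]), array([8.625, 8.5  ])), (array([326.6566997 , 148.20668707]), array([8.375, 8.   ]))]
[ 485.294574   -132.22968465   96.04492123] [np.float64(0.4828509505985515), np.float64(0.4828509505986702)]
[ 484.30668622 -197.4863802    94.21256331] [np.float64(0.006812597134844065), np.float64(0.0068125971348314)]
plane109 s [ 485.2117345  -122.89232354  109.        ]
plane109 s [ 484.73602468 -186.27472224  109.        ]
65.28989026491563 -0.015137332962320964
[[ 9.19564918e-01  3.92938055e-01 -2.16910510e-04]
 [ 3.92938112e-01 -9.19564710e-01  6.19247520e-04]
 [ 4.38626658e-05 -6.54670702e-04 -9.99999785e-01]]
```

```bash
python3 -m creep '[[1,-1,0,0,0,0.01,0],[3,-2.9,0,0,0,0.04,0],[5.2,-5,0,0,0,0.07,0],[7.5,-7.2,0,0,0,0.1,0],[10,-9.6,0,0,0,0.13,0],[12.5,-12,0,0,0,0.16,0],[15,-14.4,0,0,0,0.19,0],[17.5,-16.8,0,0,0,0.22,0],[20,-19.2,0,0,0,0.25,0.1],[22.5,-21.6,0,0,0,0.28,0.2],[25,-24,0,0,0,0.31,0.3],[27.5,-26.4,0,0,0,0.34,0.4],[30,-28.8,0,0,0,0.37,0.42],[32,-30.7,0,0,0,0.39,0.42],[33.3,-32,0,0,0,0.41,0.42],[34,-32.6,0,0,0,0.42,0.42],[34,-32.6,0,0,0,0.42,0.42],[34,-32.6,0,0,0,0.42,0.42],[34,-32.6,0,0,0,0.42,0.42]]' 20
python3 - <<'E'
from workcell import *
import cv2
d=get_image("wrist");cv2.imwrite("pics/w1.png",d["frame"][...,::-1]);print(d["mtx"],d["eye"],d["orientation"]);print(state()["joint_pos"],state()["eef_pos"],state()["ee_rot"],state()["finger_gap"])
E
```

```text
clock: 1.88
eef_pos: [439.6, -165.3, 404.7]
ee_rot: [1.0, -0.008, -0.0, 0.0]
contact_force: [-0.2, -0.7, -0.4]
finger_gap: 49.5
gripper_force: 0.0
[[309.70691629   0.         320.67722854]
 [  0.         309.70691629 196.43633174]
 [  0.           0.           1.        ]] [ 508.69568668 -166.70231639  373.10973901] [-0.69434935  0.70594223  0.09949708 -0.09810646]
[ 0.86813939  0.19136304 -0.62695712  1.9822999   0.13282246  1.00792877
 -1.40983097] [ 439.51876845 -165.49043917  404.6225681 ] [ 9.99960630e-01 -8.87005200e-03 -1.73527655e-04  1.72988574e-04] 49.76841430320482
```

View pics/w1.png

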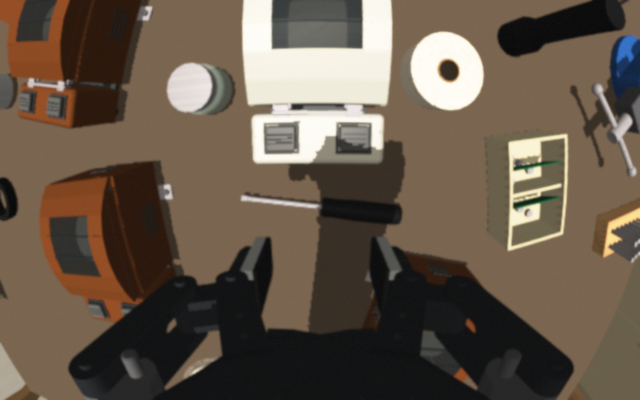

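The wrist view shows the keys at about (281,137) and (354,138), with shadow on the right one. I'll take a second view from lower and further forward, then triangulate between the two wrist views.

```bash
python3 -m creep '[[0.3,0,1,0,0,0,0.42],[0.8,0,2.5,0,0,0,0.42],[1.4,0,4,0,0,0,0.42],[1.8,0,5.5,0,0,0,0.42],[2,0,6,0,0,0,0.42],[2,0,6,0,0,0,0.42],[2,0,6,0,0,0,0.42]]'
python3 - <<'E'
from workcell import *
import cv2,numpy as np,pickle
d=get_image("wrist");cv2.imwrite("pics/w2.png",d["frame"][...,::-1]);print(d["eye"],d["orientation"]);pickle.dump(d,open("w2.pkl","wb"))
a=cv2.imread("pics/w1.png")[105:170,240:400]
b=d["frame"][...,::-1][60:180,220:420]
c=np.zeros((600,800,3),np.uint8);c[:260,:640]=cv2.resize(a,None,fx=4,fy=4,interpolation=cv2.INTER_CUBIC)
B=cv2.resize(b,None,fx=2.75,fy=2.75,interpolation=cv2.INTER_CUBIC);c[265:265+B.shape[0],:B.shape[1]]=B
cv2.imwrite("pics/crop2.png",c);print(state()["eef_pos"])
E
```

```text
clock: 2.52
eef_pos: [459.8, -164.9, 344.4]
ee_rot: [1.0, -0.008, -0.0, -0.0]
contact_force: [0.6, 0.4, -0.5]
finger_gap: 49.4
gripper_force: 0.0
[ 528.92143926 -166.32116111  312.80817534] [-0.69450473  0.70573632  0.10007303 -0.09790205]
[ 460.02527161 -164.93879375  344.95330003]
```

View pics/crop2.png

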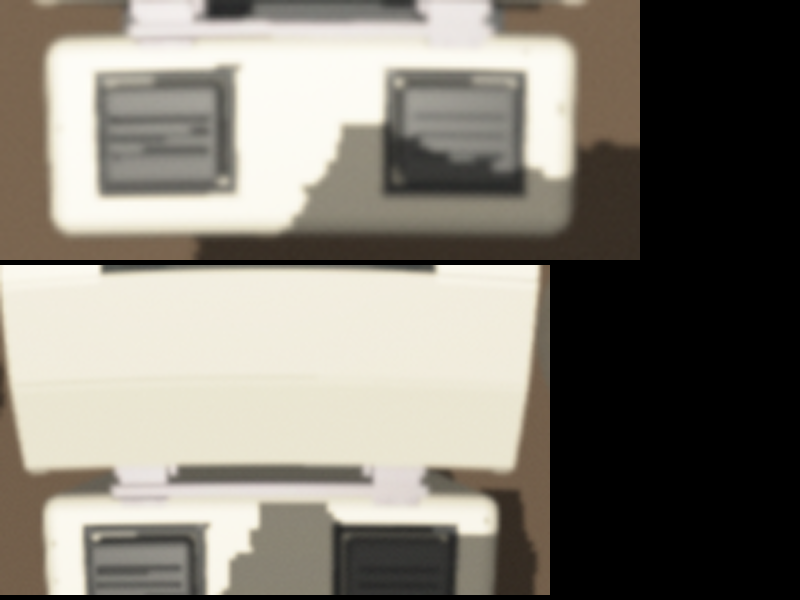

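The upper crop shows the key tops inside dark frames, centred near full-frame (279.5,138.7) and (355,138.7). The lower crop cut the keys off, so I'll crop that view again with the contrast stretched.

```bash
python3 - <<'E'
import cv2,numpy as np
b=cv2.imread("pics/w2.png")[145:225,240:400]
b=(255*(b/255.)**0.5).astype(np.uint8)
cv2.imwrite("pics/crop3.png",cv2.resize(b,None,fx=5,fy=5,interpolation=cv2.INTER_CUBIC))
E
```

```text
(no output)
```

View pics/crop3.png

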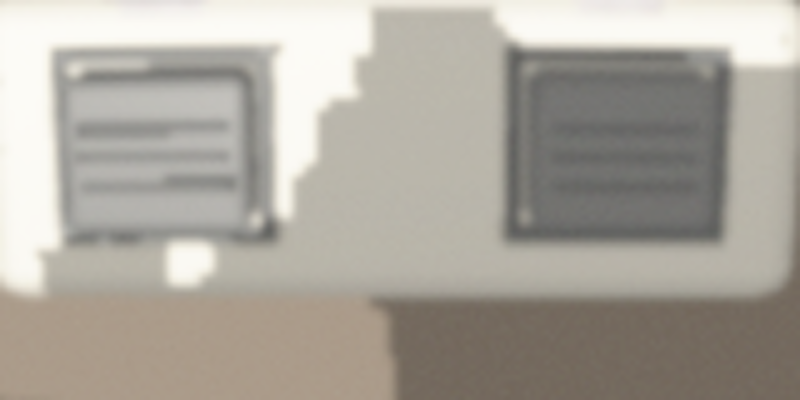

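In the low wrist view the ridge centres, and so the key centres, are at about (270.8,176.0) and (364.8,176.0). In the high view they are at (279.5,139.1) and (354.4,138.9).

```bash
python3 - <<'E'
from h import *
f,cx,cy=309.70691629,320.67722854,196.43633174
C=[(np.array([508.69568668,-166.70231639,373.10973901]),[-0.69434935,0.70594223,0.09949708,-0.09810646]),(np.array([528.92143926,-166.32116111,312.80817534]),[-0.69450473,0.70573632,0.10007303,-0.09790205])]
def fr(c,p):
    u=np.array([p[0]-cx,p[1]-cy]);r=np.hypot(*u);th=r/f
    return c[0],R.from_quat(c[1]).apply([*(u/r*np.sin(th)),np.cos(th)])
for n,a,b in(("L",(279.5,139.1),(270.8,176)),("R",(354.4,138.9),(364.8,176))):
    ra,rb=fr(C[0],a),fr(C[1],b);print(n,tri(ra,rb))
    for o,v in(ra,rb):print("  109:",(o+v*(109-o[2])/v[2]).round(1))
E
```

```text
L (array([ 483.69059854, -130.32276087,  102.29772515]), [np.float64(0.11597383635516549), np.float64(0.11597383635522183)])
  109: [ 484.3 -131.1  109. ]
  109: [ 485.1 -131.6  109. ]
R (array([ 482.91202973, -195.89818372,  103.97077721]), [np.float64(0.14909797905927516), np.float64(0.14909797905920807)])
  109: [ 483.4 -195.2  109. ]
  109: [ 484.1 -195.3  109. ]
```

Both views and the top camera agree on L (484.6,-131.3) and R (483.8,-195.2), 64 mm apart as given. Measured height is 102–104 ± 6, which fits 109. I'll hover 3 mm robot-side of the line between the key centres.

```bash
python3 -m creep '[[0.4,0,0.5,0,0,0,0.42],[1,-0.1,1.5,0,0,0,0.42],[1.6,-0.2,2.6,0,0,0,0.42],[2,-0.2,3.6,0,0,0,0.42],[2.1,-0.2,4.5,0,0,0,0.42],[2.1,-0.2,5,0,0,0,0.42],[2.1,-0.2,5,0,0,0,0.42],[2.1,-0.2,5,0,0,0,0.42]]'
python3 - <<'E'
from workcell import *
import cv2
d=get_image("wrist");b=d["frame"][...,::-1][130:330,200:440];b=(255*(b/255.)**0.5).astype('uint8')
cv2.imwrite("pics/w3.png",cv2.resize(b,None,fx=3,fy=3,interpolation=cv2.INTER_CUBIC))
E
```

```text
clock: 3.23
eef_pos: [480.8, -162.9, 294.3]
ee_rot: [1.0, -0.008, -0.0, -0.0]
contact_force: [1.0, -0.6, 0.1]
finger_gap: 49.6
gripper_force: 0.0
```

View pics/w3.png

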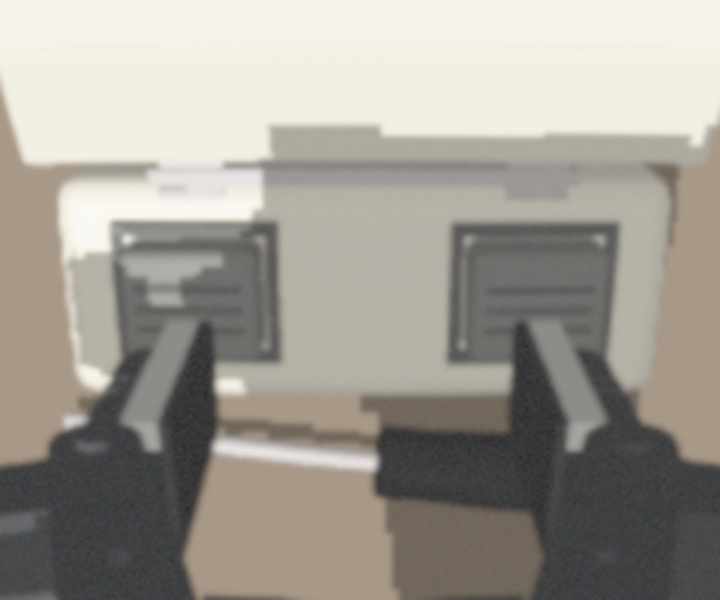

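The fingertips at crop (185,330) and (545,330) line up laterally with the keys at (188,312) and (540,305), about 4 mm towards the robot. I'll move 3 mm forward and lower in steps, watching the force.

```bash
python3 -m creep '[[0.15,0,0.2,0,0,0,0.42],[0.3,0,0.5,0,0,0,0.42],[0.3,0,0.8,0,0,0,0.42],[0.3,0,1,0,0,0,0.42],[0.3,0,1,0,0,0,0.42],[0.3,0,1,0,0,0,0.42]]'
```

```text
clock: 3.78
eef_pos: [483.9, -163.1, 284.5]
ee_rot: [1.0, -0.008, -0.0, -0.0]
contact_force: [-0.2, -0.2, -0.2]
finger_gap: 49.2
gripper_force: 0.0
```

```bash
python3 -m creep '[[0,0,0.2,0,0,0,0.42],[0,0,0.4,0,0,0,0.42],[0,0,0.4,0,0,0,0.42],[0,0,0.4,0,0,0,0.42]]'
```

```text
clock: 4.12
eef_pos: [483.9, -163.0, 280.6]
ee_rot: [1.0, -0.008, -0.0, -0.0]
contact_force: [-1.3, 0.1, 0.6]
finger_gap: 49.5
gripper_force: 0.0
```

```bash
python3 -m creep '[[0,0,0.2,0,0,0,0.42],[0,0,0.4,0,0,0,0.42],[0,0,0.4,0,0,0,0.42],[0,0,0.4,0,0,0,0.42]]'
```

```text
clock: 4.45
eef_pos: [484.2, -163.0, 277.1]
ee_rot: [1.0, -0.008, 0.0, 0.0]
contact_force: [-1.2, -0.2, 4.6]
finger_gap: 49.5
gripper_force: 2.5
```

```bash
python3 -m creep '[[0,0,0.2,0,0,0,0.42],[0,0,0.3,0,0,0,0.42],[0,0,0.3,0,0,0,0.42],[0,0,0.3,0,0,0,0.42]]'
```

```text
clock: 4.78
eef_pos: [484.2, -163.0, 274.4]
ee_rot: [1.0, -0.008, 0.0, 0.0]
contact_force: [-2.8, 1.2, 8.1]
finger_gap: 49.6
gripper_force: 4.1
```

Contact came at about z 278, and both springs are being compressed. I'll press on to the stops.

```bash
python3 -m creep '[[0,0,0.1,0,0,0,0.42],[0,0,0.2,0,0,0,0.42],[0,0,0.3,0,0,0,0.42],[0,0,0.4,0,0,0,0.42],[0,0,0.4,0,0,0,0.42],[0,0,0.4,0,0,0,0.42]]'
```

```text
clock: 5.28
eef_pos: [484.4, -162.7, 273.2]
ee_rot: [1.0, -0.008, -0.0, 0.001]
contact_force: [-12.5, 4.3, 37.4]
finger_gap: 49.5
gripper_force: 18.7
```

At the stops: 37 N, shared evenly between the fingers. I'll ease off slightly and hold while the cover rises.

```bash
H='x'; python3 -m creep '[[0,0,-0.1,0,0,0,0.42],[0,0,-0.1,0,0,0,0.42],[0,0,-0.1,0,0,0,0.42],[0,0,-0.1,0,0,0,0.42],[0,0,-0.1,0,0,0,0.42],[0,0,-0.1,0,0,0,0.42],[0,0,-0.1,0,0,0,0.42],[0,0,-0.1,0,0,0,0.42],[0,0,-0.1,0,0,0,0.42],[0,0,-0.1,0,0,0,0.42],[0,0,-0.1,0,0,0,0.42],[0,0,-0.1,0,0,0,0.42],[0,0,-0.1,0,0,0,0.42],[0,0,-0.1,0,0,0,0.42],[0,0,-0.1,0,0,0,0.42],[0,0,-0.1,0,0,0,0.42],[0,0,-0.1,0,0,0,0.42],[0,0,-0.1,0,0,0,0.42],[0,0,-0.1,0,0,0,0.42],[0,0,-0.1,0,0,0,0.42]]'
python3 -m creep '[[0,0,0,0,0,0,0.42],[0,0,0,0,0,0,0.42],[0,0,0,0,0,0,0.42],[0,0,0,0,0,0,0.42],[0,0,0,0,0,0,0.42],[0,0,0,0,0,0,0.42],[0,0,0,0,0,0,0.42],[0,0,0,0,0,0,0.42],[0,0,0,0,0,0,0.42],[0,0,0,0,0,0,0.42],[0,0,0,0,0,0,0.42],[0,0,0,0,0,0,0.42],[0,0,0,0,0,0,0.42],[0,0,0,0,0,0,0.42],[0,0,0,0,0,0,0.42],[0,0,0,0,0,0,0.42],[0,0,0,0,0,0,0.42],[0,0,0,0,0,0,0.42],[0,0,0,0,0,0,0.42],[0,0,0,0,0,0,0.42]]'
python3 - <<'E'
from workcell import *
import cv2
d=get_image("wrist");cv2.imwrite("pics/w4.png",d["frame"][...,::-1])
E
```

```text
clock: 6.95
eef_pos: [484.3, -162.8, 273.3]
ee_rot: [1.0, -0.008, 0.0, 0.001]
contact_force: [-9.5, 2.2, 28.0]
finger_gap: 49.9
gripper_force: 13.9
clock: 8.62
eef_pos: [484.3, -162.8, 273.4]
ee_rot: [1.0, -0.008, 0.0, 0.001]
contact_force: [-8.8, 2.2, 27.9]
finger_gap: 49.7
gripper_force: 13.9
```

View pics/w4.png

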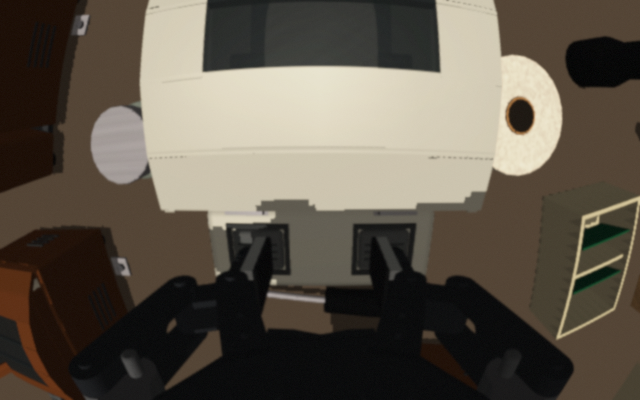

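The wrist view shows the cover's front edge at columns 160–485, row 210. For a 114 mm width that puts it about 99 mm from the camera, so z ≈ 146–150. The fully open height is 146. I'll hold another 1.2 s for margin, then lift straight up and back away.

```bash
python3 -m creep '[[0,0,0,0,0,0,0.42],[0,0,0,0,0,0,0.42],[0,0,0,0,0,0,0.42],[0,0,0,0,0,0,0.42],[0,0,0,0,0,0,0.42],[0,0,0,0,0,0,0.42],[0,0,0,0,0,0,0.42],[0,0,0,0,0,0,0.42],[0,0,0,0,0,0,0.42],[0,0,0,0,0,0,0.42],[0,0,0,0,0,0,0.42],[0,0,0,0,0,0,0.42],[0,0,0,0,0,0,0.42],[0,0,0,0,0,0,0.42]]'
python3 - <<'E'
from workcell import *
import cv2,numpy as np
a=cv2.imread("pics/w4.png").astype(int);b=get_image("wrist")["frame"][...,::-1].astype(int)
print(np.abs(a-b)[:220,140:500].mean(), (np.abs(a-b)[:220,140:500].max(2)>40).sum())
E
python3 -m creep '[[0,0,-0.3,0,0,0,0.42],[0,0,-0.8,0,0,0,0.42],[-0.1,0,-1.6,0,0,0,0.42],[-0.5,0,-2.8,0,0,0,0.42],[-1.2,0,-4.2,0,0,0,0.42],[-2.2,0,-6,0,0,0,0.42],[-3.5,0,-8,0,0,0,0.42],[-4.8,0,-10,0,0,0,0.42],[-5.6,0,-11.4,0,0,0,0.42],[-6,0,-12,0,0,0,0.42],[-6,0,-12,0,0,0,0.42],[-6,0,-12,0,0,0,0.42],[-6,0,-12,0,0,0,0.42]]'
python3 - <<'E'
from workcell import *
import cv2
d=get_image("wrist");cv2.imwrite("pics/w5.png",d["frame"][...,::-1])
E
```

```text
clock: 9.83
eef_pos: [484.3, -162.8, 273.3]
ee_rot: [1.0, -0.008, 0.0, 0.001]
contact_force: [-8.1, 1.9, 28.0]
finger_gap: 49.5
gripper_force: 13.9
0.717773569023569 0
clock: 10.97
eef_pos: [424.0, -162.1, 390.1]
ee_rot: [1.0, -0.008, -0.0, -0.0]
contact_force: [0.5, 0.4, -0.6]
finger_gap: 49.8
gripper_force: 0.0
```

View pics/w5.png

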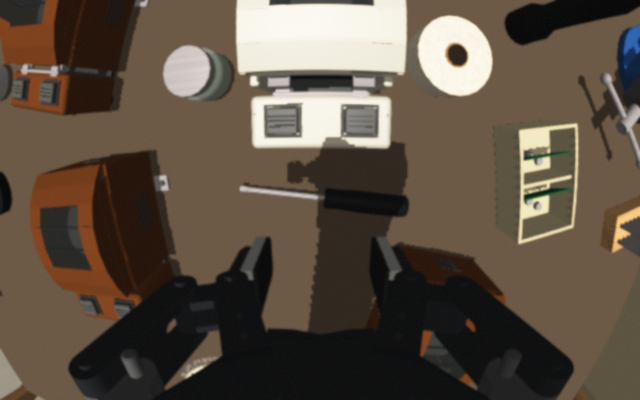

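The cover stands raised, with a dark gap under its front edge at about (320,78). Both keys are out again at (282,120) and (360,120), and the bystanders haven't moved. The cover did not move during the last part of the hold, so it was already at its stop. Handing in.

```bash
python3 -c "
from workcell import *
print(job_done())"
```

```text
the job is handed in; nothing more can be done
None
```

I pressed both of the grey printer's release buttons down together and held them until the cover had sprung fully up, then let go and backed the arm away; I handed the job in at about 11 s, and the hand-in call returned no verdict.

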